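# Hold a split printing block in the screwing jig

### The job

Be my third hand: pick up the split wooden printing block, lay it flat on the plywood jig with its red end towards the yellow sprung plate, snug along the blue side fence, and ease it against that plate without ramming it. Push the plate with a steady force of about 10 newtons and finish while still holding it pressed there, so that I can drive the screws through the plate; leave the jars, the round stamp and the screwdriver where they are.

Things in the scene. Friction and masses are not known exactly. Their poses are not given: they have to be found in the camera images.
- block: Brown wooden printing block, 100 (x) x 76 (y) x 35 mm tall; the last 14 mm at its +x end are red. Centred on top is a pale wooden handle, 60 (x) x 28 (y) x 45 mm tall; 80 mm high overall. 0.3 to 0.65 kg, varying. Starts flat on the table, on the other side (left or right) from the jig. Origin: centre of the underside; x towards the red end, z up.
- red_end (a point): Centre of the block's red end face, 50 mm along block +x from its origin and 17.5 mm above its underside.
- jig: Jig fixed to the table, left or right, pointing away from the robot, turned up to 15 degrees. Plywood bed 300 (x) x 160 (y) x 12 mm thick. Origin: centre of the bed's underside; x towards the sprung plate, y towards the fence. Aluminium backing block, 22 (x) x 120 mm, centred at x = 132 mm, top at z = 55 mm. Snug to the fence, the block's origin is at jig y = 22, z = 12 mm.
- fence (a point): Rigid blue side fence on the jig's bed along its +y edge. The point is the middle of its inner upright face, on the bed: jig x = -5, y = 60, z = 12 mm; axes as the jig's. The fence spans jig x = -70 to 60 mm, is 20 mm thick, and rises 25 mm above the bed. Bed and fence are waxed: the block drags on them with a friction of only about 0.15.
- guide_plate: Yellow plate with two dark screw holes, 12 mm thick, 108 mm wide (y), 40 mm tall (jig z = 14 to 54 mm), on springs before the backing block. Origin: centre of the face the work meets, at jig x = 70, z = 34 mm when free; axes as the jig's. Pushed, it slides along jig +x with 1.2 N per mm from the first touch (no preload or friction) to a hard stop at 22 mm, and springs back.
- round_stamp: Bystander: small round wooden stamp with a knob, 60 mm across, 70 mm high; origin under its centre.
- red_jar: Bystander: red jar with a white lid, 66 mm across, 85 mm high; origin under its centre.
- cream_jar: Bystander: yellow jar with a red lid, 72 mm across, 90 mm high; origin under its centre.
- screwdriver: Bystander: the colleague's screwdriver lying on the table beyond the work, about 200 mm long; origin under its middle, x towards the tip.

How it is judged:
By the outcome, as a careful person would: the job done as asked, in the order asked, and still so for the second after the job is handed in, while the arm keeps its last pose, push and grip.
It also fails if it takes over 48 s, if anything falls off the work surface, if the arm or the gripper's body presses on something with over 40 N, if the wrist force passes 120 N, or if a joint passes its speed limit or range.

### The arm

A 7-joint arm with a two-finger parallel gripper is mounted at the origin on the work surface. World frame = base frame: x ahead of the robot, y to its left, z up, the work surface at z = 0. Lengths are in m, angles in rad, forces in N, time in s.
With the tool pointing down it reaches from about 0.425 to 0.925 m from the base axis. Payload 6.8 kg.
Tool frame: the origin (TCP) lies midway between the tips of the shut fingers; the grasp point (between the pads) lies 19 mm behind it (bot.pinch_z is the distance from the TCP to the grasp point, in m); z points along the fingers, y is the line along which they close (so a half turn about z gives the same grasp; the last joint's range is limited). The gripper opens to 85 mm and grips with 20 to 120 N. Pads are 22 mm wide; open, the fingers measure 114 mm over their backs; the gripper's body (76 mm by 85 mm) begins 54 mm behind the grasp point. The pads swing forward as they close: fully open they stand 13 mm farther back than shut.
Start: joints at [1.119, 0.477, 0.022, 1.555, -0.011, 1.109, -0.083], TCP at [0.228, -0.636, 0.231] pointing down, gripper open.
Joint ranges: [-2.96, 2.96], [-0.34, 2.1], [-1.41, 1.46], [0.24, 2.44], [-1.37, 4.51], [0.17, 1.92], [-2.96, 2.96]. Speed limits (rad/s): [2.39, 2.39, 3.14, 3.14, 3.14, 3.14, 3.14].

### API

Orientations are given as [roll, pitch, yaw] about the fixed x, y, z axes, in that order (R = Rz(yaw) Ry(pitch) Rx(roll)).
In Python, from cell import bot gives the robot as it stands.
- The arm moves only by the tool send_rows, never from a script. Its arguments are lists of equal length, an entry for each row: "claw": the gripper command: -1 is fully open, 1 is shut, values between are in proportion; "slide": the shift along the world's x, y, z in mm, a list of three; "dr": the turn, a rotation vector about the world's x, y, z in degrees, a list of three. In form: {"claw": [claw, ...], "slide": [[x, y, z], ...], "dr": [[ax, ay, az], ...]}. A call has 1 to 5 rows; each row is the pose to reach, as a shift and turn from the pose commanded when the call began; what a row does not reach only later rows make up. A row lasts 1/8 s, in which the tool goes at most 62.5 mm and 10.7 degrees, less where a joint would pass 70% of its speed; a pose out of reach is approached as far as the arm can. A call with a gripper value outside its range is refused whole. The fingers move at their own pace and stop on an object; "grip_force" is the grip in N (left out, the last holds). Time passes only in rows, so rows that repeat a pose let the fingers close. It gives the time, the measured TCP pose, the force, the opening and the grip force at its end, in the units of the state.
- bot.state(): the state, without advancing time (a new reading comes with each control period).
- bot.snapshot(name): name is "scene" or "top" or "wrist"; returns a dict with "frame" (400x640x3 uint8, red, green, blue), "fx", "fy", "cx", "cy" (pixels), "R" (3x3) and "t" (3): a world point X has camera coordinates R X + t; the wrist camera has in their place "tool_from_camera" (4x4, takes a point from camera to tool coordinates, whose origin is the TCP and whose axes are the flange's). Camera axes: x right, y down, z forward; pixel columns grow to the right and rows downward; lengths in m; the calibration is good to about 2 mm. The wrist camera is an equidistant fisheye: a pixel r from the principal point sees the ray r / f radians off the axis. A picture is of the moment at which its call begins: read the wrist's pose just before it. There is no depth.
- bot.close_job(): hands the job in; it is judged then, once.
The state is a dict: "t": time; "joints": joint angles; "dq": joint speeds; "joint_efforts": joint torques, N m; "tool_pos": TCP position; "ee_rot": TCP orientation; "force": force on the tool from outside, world axes, zero at the start; "ft_torque": the same for the moment, N m; "finger_gap": finger opening in m; "finger_force": force on a finger pad.
Only numpy, scipy, OpenCV 4.12 (cv2) and the standard library are available. Lean on these libraries where they do the work, as an engineer would, in place of code of your own. Each camera call takes 0.05 s, during which the arm holds its last target. There are 200 camera calls.

## Working session

There is one attempt and no reset: what is moved stays moved. The work goes in short steps, Python scripts to look and compute and a tool call to move; the robot and the scene stay as the last step left them, time stands still between calls to the robot, and variables do not carry over. Pictures are saved under pics/ and viewed, at most 10 in all, crops included, and the job is handed in when it is done.

Besides the shell and the picture viewer there is one more tool, called after "Call:" as name(argument=value, ...) on one line, values as JSON. send_rows: Moves the arm, as the interface text tells. Its arguments: {"type":"object","properties":{"claw":{"type":"array","items":{"type":"number"}},"slide":{"type":"array","items":{"type":"array","items":{"type":"number"}}},"dr":{"type":"array","items":{"type":"array","items":{"type":"number"}}},"grip_force":{"type":"number"}},"required":["claw","slide","dr"]}

```bash
mkdir -p pics; ls; python3 - <<'E'
from cell import bot
import cv2,numpy as np
s=bot.state();print({k:np.round(v,3).tolist() for k,v in s.items()},bot.pinch_z)
for n in("scene","top"):
    d=bot.snapshot(n);cv2.imwrite(f"pics/{n}0.png",d["frame"][:,:,::-1]);print(n,{k:np.round(v,3).tolist() for k,v in d.items() if k!="frame"})
a=np.vstack([cv2.imread("pics/scene0.png")]);
E
```

```text
pics
{'t': 0.0, 'joints': [1.119, 0.478, 0.022, 1.556, -0.012, 1.109, -0.083], 'dq': [-0.001, 0.001, 0.001, -0.0, -0.001, 0.001, -0.0], 'joint_efforts': [-0.001, -59.645, 1.608, -28.121, 0.012, 0.009, -0.0], 'tool_pos': [0.227, -0.635, 0.23], 'ee_rot': [-3.14, 0.0, 0.344], 'force': [1.139, -1.114, 0.116], 'ft_torque': [0.002, -0.008, 0.021], 'finger_force': 0.0, 'finger_gap': 0.085} 0.0187
scene {'fx': 432.505, 'fy': 432.505, 'cx': 317.89, 'cy': 197.383, 'R': [[0.747, 0.665, -0.016], [0.338, -0.4, -0.852], [-0.573, 0.631, -0.523]], 't': [-0.47, -0.133, 1.119]}
top {'fx': 503.021, 'fy': 503.021, 'cx': 322.551, 'cy': 199.596, 'R': [[-0.001, -1.0, 0.023], [-0.998, -0.0, -0.057], [0.057, -0.023, -0.998]], 't': [0.017, 0.608, 0.988]}
```

View pics/top0.png

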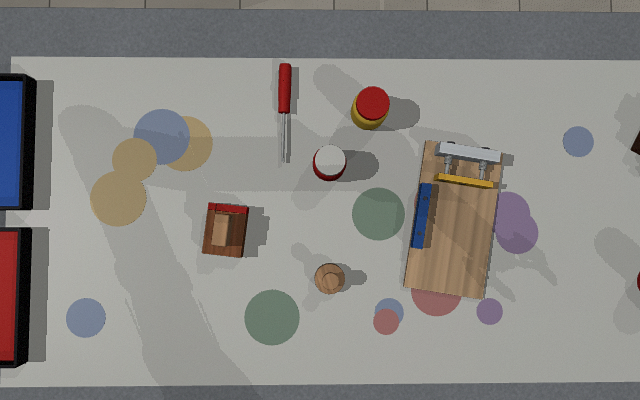

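View pics/scene0.png

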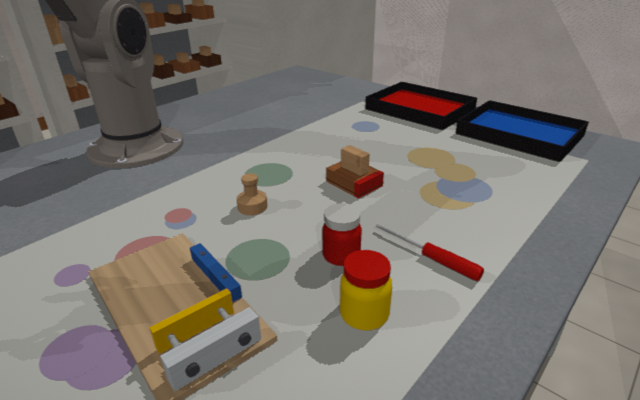

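The top view shows the block at about (226,230) with its red end up (+x). The jig is on the right with its fence at (422,216), plate at (465,181) and bed corners near (427,141), (505,152), (484,298) and (404,286). The stamp (330,278) and red jar (330,162) stand between them.

```bash
cat > h.py <<'E'
import cv2,numpy as np
from cell import bot
def cast(d,px,z):
    px=np.atleast_2d(np.float64(px)); r=np.c_[(px[:,0]-d["cx"])/d["fx"],(px[:,1]-d["cy"])/d["fy"],np.ones(len(px))]
    R=np.array(d["R"]);t=np.array(d["t"]); c=-R.T@t; w=r@R
    return c+w*((z-c[2])/w[:,2])[:,None]
def proj(d,X):
    c=np.atleast_2d(X)@np.array(d["R"]).T+np.array(d["t"]); return c[:,:2]/c[:,2:]*[d["fx"],d["fy"]]+[d["cx"],d["cy"]]
def big(m,box):
    k=np.zeros(m.shape,np.uint8);x0,y0,x1,y1=box;k[y0:y1,x0:x1]=m[y0:y1,x0:x1].astype(np.uint8)
    cs,_=cv2.findContours(k,cv2.RETR_EXTERNAL,cv2.CHAIN_APPROX_NONE);return max(cs,key=cv2.contourArea)[:,0]
def rect(P): # world xy points -> centre, dims, angle of long side from +x
    c,(w,h),a=cv2.minAreaRect(np.float32(P[:,:2]*1000)); 
    if w<h: w,h,a=h,w,a+90
    return np.round(c,1),round(w,1),round(h,1),round((a+90)%180-90,1)
E
python3 - <<'E'
from h import *
d=bot.snapshot("top");f=d["frame"];hsv=cv2.cvtColor(f,cv2.COLOR_RGB2HSV);H,S,V=[hsv[:,:,i].astype(int) for i in range(3)]
blue=(H>100)&(H<125)&(S>150)
print("fence",rect(cast(d,big(blue,(400,170,450,260)),.037)))
yel=(H>18)&(H<30)&(S>190)
print("plate",rect(cast(d,big(yel,(425,165,510,195)),.054)))
bed=(S>60)
print("bed",rect(cast(d,big(bed,(395,135,515,305)),.012)))
red=((H<4)|(H>174))&(S>170)
print("red",rect(cast(d,big(red,(195,195,255,220)),.035)))
blk=(S>80)
print("blk",rect(cast(d,big(blk,(190,195,262,265)),.035)))
for p in [(240,210),(226,208),(212,235),(226,225),(236,240),(460,240)]: print(p,hsv[p[1],p[0]])
g=cv2.resize(f[190:270,180:280],None,fx=5,fy=5,interpolation=cv2.INTER_CUBIC);j=cv2.resize(f[130:310,395:525],None,fx=3,fy=3)
o=np.zeros((600,800,3),np.uint8);o[:400,:400]=cv2.resize(g,(400,400)) if 0 else g[:400,:400];o[:540,405:795]=j
cv2.imwrite("pics/c1.png",o[:,:,::-1])
E
```

```text
fence (array([ 576.2, -175.9]), 127.9, 23.2, -9.4)
plate (array([ 632.4, -282.5]), 51.3, 3.8, 81.0)
bed (array([ 554.8, -243.2]), 330.2, 164.5, -9.3)
red (array([590.5, 202. ]), 78.3, 13.3, 82.8)
blk (array([548.2, 207. ]), 99.8, 79.8, -6.9)
(240, 210) [  1 204 134]
(226, 208) [  1 200 134]
(212, 235) [ 14 118 125]
(226, 225) [ 14 105 165]
(236, 240) [ 12 154  71]
(460, 240) [ 16  89 137]
```

View pics/c1.png

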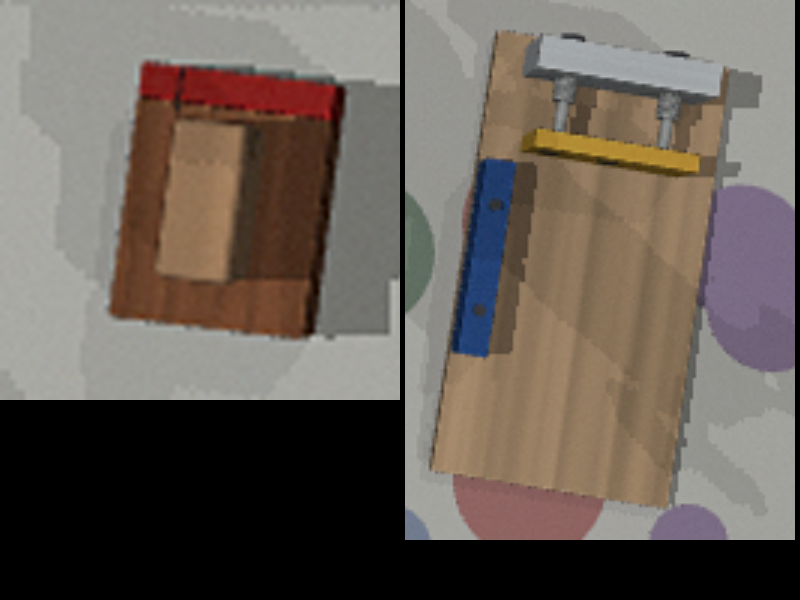

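Call:
send_rows(claw=[-1,-1,-1,-1,-1], slide=[[45,40,0],[90,80,0],[135,120,0],[180,160,0],[220,200,0]], dr=[[0,0,-3],[0,0,-6],[0,0,-9],[0,0,-11],[0,0,-13]])

```text
t: 0.78
tool_pos: [0.449, -0.4337, 0.2311]
ee_rot: [-3.141, -0.0, 0.116]
force: [0.6, -0.8, -1.0]
finger_gap: 0.0853
finger_force: 0.0
```

Call:
send_rows(claw=[-1,-1,-1,-1,-1], slide=[[10,60,0],[20,120,0],[30,180,0],[40,240,0],[50,300,0]], dr=[[0,0,-3],[0,0,-6],[0,0,-9],[0,0,-11],[0,0,-14]])

```text
t: 1.4
tool_pos: [0.4975, -0.1336, 0.2313]
ee_rot: [3.141, -0.0, -0.129]
force: [0.9, 0.0, 0.4]
finger_gap: 0.0852
finger_force: 0.0
```

Call:
send_rows(claw=[-1,-1,-1,-1,-1], slide=[[10,60,0],[20,120,0],[30,180,-10],[40,240,-20],[50,300,-30]], dr=[[0,0,0],[0,0,0],[0,0,0],[0,0,0],[0,0,0]])

```text
t: 2.02
tool_pos: [0.5476, 0.1662, 0.201]
ee_rot: [3.141, -0.0, -0.128]
force: [-0.1, 0.5, -0.1]
finger_gap: 0.0855
finger_force: 0.0
```

```bash
cat >> h.py <<'E'
from scipy.spatial.transform import Rotation as Ro
def wcast(d,s,px,z):
    px=np.atleast_2d(np.float64(px)); u=(px-[d["cx"],d["cy"]])/[d["fx"],d["fy"]]; th=np.linalg.norm(u,axis=1)+1e-9
    r=np.c_[u*(np.sin(th)/th)[:,None],np.cos(th)]; T=np.array(d["tool_from_camera"]); W=Ro.from_euler("xyz",s["ee_rot"]).as_matrix()
    c=W@T[:3,3]+s["tool_pos"]; w=r@(W@T[:3,:3]).T
    return c+w*((z-c[2])/w[:,2])[:,None]
E
python3 - <<'E'
from h import *
s=bot.state();d=bot.snapshot("wrist");f=d["frame"];np.save("w1.npy",f)
print({k:np.round(v,4).tolist() for k,v in d.items() if k!="frame"})
cv2.imwrite("pics/w1.png",f[:,:,::-1])
hsv=cv2.cvtColor(f,cv2.COLOR_RGB2HSV);H,S,V=[hsv[:,:,i].astype(int) for i in range(3)]
red=((H<4)|(H>174))&(S>170)
print("red",rect(wcast(d,s,big(red,(0,0,640,400)),.035)))
d=bot.snapshot("top")
for n,p in dict(fl=(427,141),fr=(505,152),nr=(484,298),nl=(404,286)).items(): print(n,np.round(cast(d,p,.012)[0]*1000,1))
E
```

```text
{'fx': 309.7069, 'fy': 309.7069, 'cx': 315.0455, 'cy': 203.826, 'tool_from_camera': [[-0.0017, -0.9647, -0.2632, 0.0669], [1.0, -0.0019, 0.0003, 0.0003], [-0.0008, -0.2632, 0.9647, -0.1422], [0.0, 0.0, 0.0, 1.0]]}
red (array([430.7, 684.5]), 235.7, 154.4, -0.9)
fl [ 727.4 -196.1   12. ]
fr [ 705.2 -355.6   12. ]
nr [ 410.7 -306.6   12. ]
nl [ 435.2 -146.1   12. ]
```

View pics/w1.png

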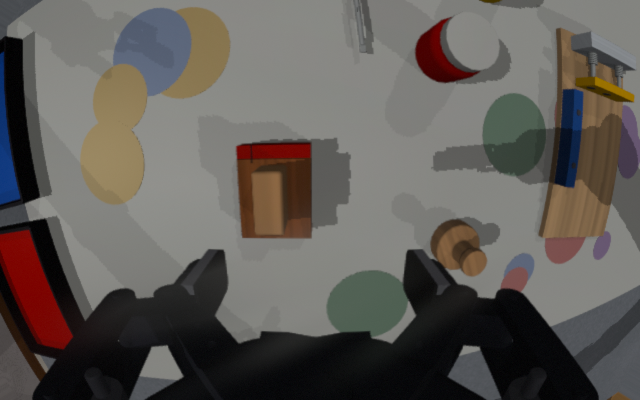

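The wrist view shows the block at about (237–311, 143–238) with its red strip on top, square to the tool. The handle is at (252–284, 170–235).

```bash
python3 - <<'E'
from h import *
s=bot.state();d=bot.snapshot("wrist");f=d["frame"]
hsv=cv2.cvtColor(f,cv2.COLOR_RGB2HSV);H,S,V=[hsv[:,:,i].astype(int) for i in range(3)]
red=((H<4)|(H>174))&(S>170)
print("red",rect(wcast(d,s,big(red,(230,135,320,165)),.035)))
print("blk",rect(wcast(d,s,big(S>80,(225,135,325,245)),.035)))
print(H[185,240:312:3],V[185,240:312:3]); print(V[160:240:4,268])
ii=np.where((V[185]>125)&(H[185]>8)&(H[185]<20)&(np.arange(640)>237)&(np.arange(640)<311))[0];print(ii.min(),ii.max())
print("handle edges",wcast(d,s,[(ii.min(),185),(ii.max()+1,185)],.08)*1000)
E
```

```text
red (array([590.8, 203.3]), 73.8, 14.5, 83.5)
blk (array([548.8, 208.2]), 101.3, 75.1, -7.2)
[30 23 12 12 12 13 12 15 15 15 15 15 15 15 15 15 15 15 12 12 11 12 13 12] [122 120  84  79  84  90  85 118 126 127 125 126 129 134 137 138 116  61
  58  62  69  65  62  62]
[ 92  57  79 126 126 126 127 126 126 126 126 126 125 124 124 123 123 124
  96 125]
263 287
handle edges [[563.44867374 217.00857478  80.        ]
 [560.74648971 195.16888287  80.        ]]
```

Call:
send_rows(claw=[-1,-1,-1,-1,-1], slide=[[1,42,0],[1,42,-40],[1,42,-80],[1,42,-120],[1,42,-156]], dr=[[0,0,0],[0,0,0],[0,0,0],[0,0,0],[0,0,0]])

```text
t: 2.8
tool_pos: [0.5486, 0.2043, 0.044]
ee_rot: [3.14, 0.0, -0.129]
force: [0.3, 0.1, -0.2]
finger_gap: 0.0852
finger_force: 0.0
```

Call:
send_rows(claw=[1,1,1,1,1], slide=[[0,0,0],[0,0,0],[0,0,0],[0,0,0],[0,0,0]], dr=[[0,0,0],[0,0,0],[0,0,0],[0,0,0],[0,0,0]], grip_force=70)

```text
t: 3.42
tool_pos: [0.5501, 0.2073, 0.0474]
ee_rot: [-3.14, -0.003, -0.127]
force: [0.3, 1.3, 7.2]
finger_gap: 0.027
finger_force: 70.2
```

Call:
send_rows(claw=[1,1,1,1,1], slide=[[0,0,0],[0,0,0],[0,0,0],[0,0,0],[0,0,0]], dr=[[0,0,0],[0,0,0],[0,0,0],[0,0,0],[0,0,0]])

```text
t: 4.05
tool_pos: [0.5501, 0.2073, 0.0474]
ee_rot: [-3.14, -0.003, -0.127]
force: [0.6, 0.2, 6.4]
finger_gap: 0.0274
finger_force: 70.2
```

Call:
send_rows(claw=[1,1,1,1,1], slide=[[0,0,15],[0,0,45],[0,0,80],[0,0,115],[0,-15,135]], dr=[[0,0,0],[0,0,0],[0,0,0],[0,0,0],[0,0,0]])

```text
t: 4.68
tool_pos: [0.5484, 0.1924, 0.1825]
ee_rot: [-3.14, -0.001, -0.125]
force: [-0.1, 0.2, -5.6]
finger_gap: 0.0271
finger_force: 70.0
```

Call:
send_rows(claw=[1,1,1,1,1], slide=[[0,-40,0],[0,-85,0],[5,-130,0],[5,-175,0],[5,-215,0]], dr=[[0,0,0],[0,0,0],[0,0,-1],[0,0,-1],[0,0,-2]])

```text
t: 5.3
tool_pos: [0.5519, -0.027, 0.1797]
ee_rot: [3.14, 0.002, -0.165]
force: [0.8, 0.2, -5.0]
finger_gap: 0.0271
finger_force: 70.1
```

Call:
send_rows(claw=[1,1,1,1,1], slide=[[0,-50,0],[5,-100,0],[10,-150,0],[10,-190,0],[10,-211,0]], dr=[[0,0,0],[0,0,0],[0,0,0],[0,0,0],[0,0,0]])

```text
t: 5.92
tool_pos: [0.5612, -0.2384, 0.1796]
ee_rot: [3.14, 0.002, -0.167]
force: [-0.1, 0.3, -6.3]
finger_gap: 0.0269
finger_force: 70.2
```

Call:
send_rows(claw=[1,1,1], slide=[[0,0,-20],[0,0,-50],[0,0,-70]], dr=[[0,0,0],[0,0,0],[0,0,0]])

```text
t: 6.3
tool_pos: [0.562, -0.2335, 0.1086]
ee_rot: [-3.14, 0.003, -0.162]
force: [-0.1, 0.8, -6.0]
finger_gap: 0.0272
finger_force: 70.0
```

```bash
python3 - <<'E'
from h import *
s=bot.state();print(np.round(s["tool_pos"],4),np.degrees(s["ee_rot"]).round(2),np.round(s["force"],1),np.round(s["ft_torque"],2))
a=bot.snapshot("wrist")["frame"];b=bot.snapshot("top")["frame"]
o=np.zeros((600,800,3),np.uint8);o[:400,:640]=a
o[420:600,640-160:640+0]=b[120:300,390:550]
cv2.imwrite("pics/w2.png",a[:,:,::-1]);cv2.imwrite("pics/t2.png",b[:,:,::-1])
cv2.imwrite("pics/c2.png",np.vstack([cv2.resize(b[120:310,380:540],(400,475))])[:,:,::-1])
E
```

```text
[ 0.562  -0.2335  0.1086] [-179.94    0.18   -9.25] [-0.1  0.8 -6. ] [-0.02  0.02  0.03]
```

View pics/w2.png

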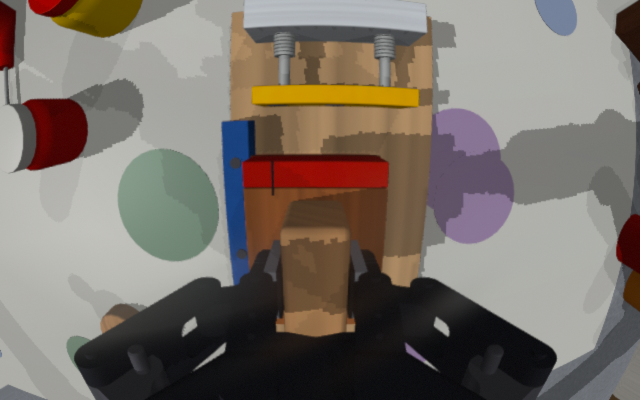

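The wrist view shows the red end at (243–388, 160–187), squarely facing the plate at (252–418, 87–106). The fence's inner edge is at about column 250, left of the block.

```bash
cat > m.py <<'E'
from h import *
s=bot.state();d=bot.snapshot("wrist");f=d["frame"]
zb=s["tool_pos"][2]-.0474+.035
hsv=cv2.cvtColor(f,cv2.COLOR_RGB2HSV);H,S,V=[hsv[:,:,i].astype(int) for i in range(3)]
def fit(P): 
    v=cv2.fitLine(np.float32(P[:,:2]*1000),cv2.DIST_HUBER,0,.01,.01).ravel(); return v[2:],(np.degrees(np.arctan2(v[1],v[0]))+90)%180-90
blue=(H>100)&(H<125)&(S>150);yel=(H>18)&(H<32)&(S>190);red=((H<6)|(H>174))&(S>170)
rows=range(128,155); fe=[(np.where(blue[r,200:300])[0].max()+201,r) for r in rows if blue[r,200:300].any()]
cols=range(262,408,4); pl=[(c,np.where(yel[60:140,c])[0].min()+60) for c in cols]
pb=[(c,np.where(yel[60:140,c])[0].max()+61) for c in cols]
rc=[(c,np.where(red[130:260,c])[0].max()+131) for c in range(255,380,4)]
rl=rect(wcast(d,s,big(red,(225,125,420,230)),zb))
F=fit(wcast(d,s,fe,.037));A=fit(wcast(d,s,pl,.054));B=fit(wcast(d,s,pb,.054));C=fit(wcast(d,s,rc,zb))
for n,q in zip(("fence","plate back-top","plate low edge(@54)","red rear edge"),(F,A,B,C)):print(n,np.round(q[0],1),round(q[1],2))
print("red",rl,"tool",np.round(s["tool_pos"],4),np.degrees(s["ee_rot"]).round(2))
print(fe[::6],pl[0],pl[-1],pb[0],pb[-1],rc[0],rc[-1])
E
python3 m.py
```

```text
fence [ 622.4 -200.8] -10.86
plate back-top [ 649.5 -257.3] 80.56
plate low edge(@54) [ 635.9 -257.9] 80.2
red rear edge [ 593.6 -238.1] 80.68
red (array([ 602.1, -240.4]), 74.6, 16.6, 80.6) tool [ 0.5608 -0.2331  0.1075] [-179.91    0.37   -9.25]
[(np.int64(254), 128), (np.int64(254), 134), (np.int64(254), 140), (np.int64(254), 146), (np.int64(254), 152)] (262, np.int64(83)) (406, np.int64(86)) (262, np.int64(104)) (406, np.int64(106)) (255, np.int64(188)) (379, np.int64(188))
```

Call:
send_rows(claw=[1,1,1,1,1], slide=[[0,0,-18],[0,0,-35],[0,0,-43],[0,0,-46],[0,0,-46]], dr=[[0,0,0],[0,0,0],[0,0,0],[0,0,0],[0,0,0]])

```text
t: 7.08
tool_pos: [0.5637, -0.2345, 0.0643]
ee_rot: [-3.142, -0.0, -0.162]
force: [0.9, 0.2, -5.4]
finger_gap: 0.0269
finger_force: 70.1
```

Call:
send_rows(claw=[1,1,1,1,1], slide=[[0,0,-1],[0,0,-2],[0,0,-3],[0,0,-3],[0,0,-3]], dr=[[0,0,0],[0,0,0],[0,0,0],[0,0,0],[0,0,0]])

```text
t: 7.7
tool_pos: [0.5635, -0.2345, 0.0613]
ee_rot: [-3.142, -0.0, -0.162]
force: [-0.4, 0.4, -5.6]
finger_gap: 0.0272
finger_force: 70.1
```

Call:
send_rows(claw=[1,1,1], slide=[[0,0,-1],[0,0,-2],[0,0,-2]], dr=[[0,0,0],[0,0,0],[0,0,0]])

```text
t: 8.07
tool_pos: [0.5638, -0.2346, 0.0595]
ee_rot: [3.142, -0.001, -0.162]
force: [0.3, 0.0, -2.7]
finger_gap: 0.0273
finger_force: 70.6
```

Call:
send_rows(claw=[1,1,1], slide=[[0,0,-1],[0,0,-2],[0,0,-2]], dr=[[0,0,0],[0,0,0],[0,0,0]])

```text
t: 8.45
tool_pos: [0.5647, -0.2349, 0.0594]
ee_rot: [3.141, -0.003, -0.163]
force: [-3.6, 1.4, 11.0]
finger_gap: 0.0275
finger_force: 72.6
```

Call:
send_rows(claw=[1,1,1,1], slide=[[0,0,1.4],[0.3,1.5,1.4],[0.5,3,1.4],[0.5,3,1.4]], dr=[[0,0,0],[0,0,0],[0,0,0],[0,0,0]])

```text
t: 8.95
tool_pos: [0.5649, -0.2321, 0.0595]
ee_rot: [3.141, -0.002, -0.163]
force: [-0.8, -1.8, 5.2]
finger_gap: 0.0269
finger_force: 71.8
```

Call:
send_rows(claw=[1,1,1,1], slide=[[0.1,0.7,0],[0.3,1.4,0],[0.3,2,0],[0.3,2,0]], dr=[[0,0,0],[0,0,0],[0,0,0],[0,0,0]])

```text
t: 9.45
tool_pos: [0.5652, -0.2302, 0.0594]
ee_rot: [3.141, -0.002, -0.163]
force: [-0.2, -2.9, 4.9]
finger_gap: 0.0271
finger_force: 71.8
```

Call:
send_rows(claw=[1,1,1,1], slide=[[0.1,0.5,0.4],[0.2,1,0.4],[0.2,1.5,0.4],[0.2,1.5,0.4]], dr=[[0,0,0],[0,0,0],[0,0,0],[0,0,0]])

```text
t: 9.95
tool_pos: [0.565, -0.2282, 0.0594]
ee_rot: [3.141, -0.001, -0.162]
force: [-0.7, -2.8, 5.5]
finger_gap: 0.027
finger_force: 71.7
```

Call:
send_rows(claw=[1,1,1,1], slide=[[0.1,0.5,0],[0.2,1,0],[0.2,1.5,0],[0.2,1.5,0]], dr=[[0,0,0],[0,0,0],[0,0,0],[0,0,0]])

```text
t: 10.45
tool_pos: [0.5651, -0.2267, 0.0594]
ee_rot: [3.141, -0.001, -0.162]
force: [0.3, -3.3, 5.7]
finger_gap: 0.0273
finger_force: 71.7
```

Call:
send_rows(claw=[1,1,1,1], slide=[[0.1,0.5,0.3],[0.2,1,0.3],[0.2,1.5,0.3],[0.2,1.5,0.3]], dr=[[0,0,0],[0,0,0],[0,0,0],[0,0,0]])

```text
t: 10.95
tool_pos: [0.565, -0.2251, 0.0594]
ee_rot: [3.141, -0.0, -0.162]
force: [-0.3, -2.8, 4.1]
finger_gap: 0.0265
finger_force: 71.5
```

Call:
send_rows(claw=[1,1,1,1], slide=[[0.1,0.5,0.2],[0.2,1,0.2],[0.2,1.5,0.2],[0.2,1.5,0.2]], dr=[[0,0,0],[0,0,0],[0,0,0],[0,0,0]])

```text
t: 11.45
tool_pos: [0.565, -0.225, 0.0595]
ee_rot: [3.14, -0.0, -0.163]
force: [1.5, -5.9, 1.3]
finger_gap: 0.027
finger_force: 71.2
```

Call:
send_rows(claw=[1,1,1,1,1], slide=[[4.9,-0.8,0],[9.9,-1.6,0],[14.8,-2.4,0],[19.7,-3.2,0],[19.7,-3.2,0]], dr=[[0,0,0],[0,0,0],[0,0,0],[0,0,0],[0,0,0]])

```text
t: 12.08
tool_pos: [0.5836, -0.2281, 0.0595]
ee_rot: [3.14, 0.002, -0.163]
force: [-2.4, -4.5, 4.8]
finger_gap: 0.027
finger_force: 71.9
```

```bash
python3 - <<'E'
from h import *
s=bot.state();print(np.round(s["tool_pos"],4),np.degrees(s["ee_rot"]).round(2),np.round(s["force"],1),np.round(s["ft_torque"],2))
a=bot.snapshot("wrist")["frame"]
cv2.imwrite("pics/c3.png",cv2.resize(a[70:270,200:440],(720,600))[:,:,::-1])
E
sed -i 's/200:300/220:262/' m.py; python3 m.py
```

```text
[ 0.5836 -0.2281  0.0595] [ 1.7991e+02  1.2000e-01 -9.3600e+00] [-2.4 -4.5  4.8] [-1.05  0.36  0.1 ]
fence [ 640.4 -192.1] -66.38
plate back-top [ 651.3 -247.3] 80.52
plate low edge(@54) [ 638.7 -251.3] 81.06
red rear edge [ 616.5 -235.1] 80.5
red (array([ 624.9, -235.5]), 74.8, 16.6, 80.5) tool [ 0.5836 -0.2281  0.0595] [ 1.7991e+02  1.1000e-01 -9.3600e+00]
[(np.int64(232), 154)] (262, np.int64(116)) (406, np.int64(118)) (262, np.int64(140)) (406, np.int64(140)) (255, np.int64(188)) (379, np.int64(187))
```

View pics/c3.png

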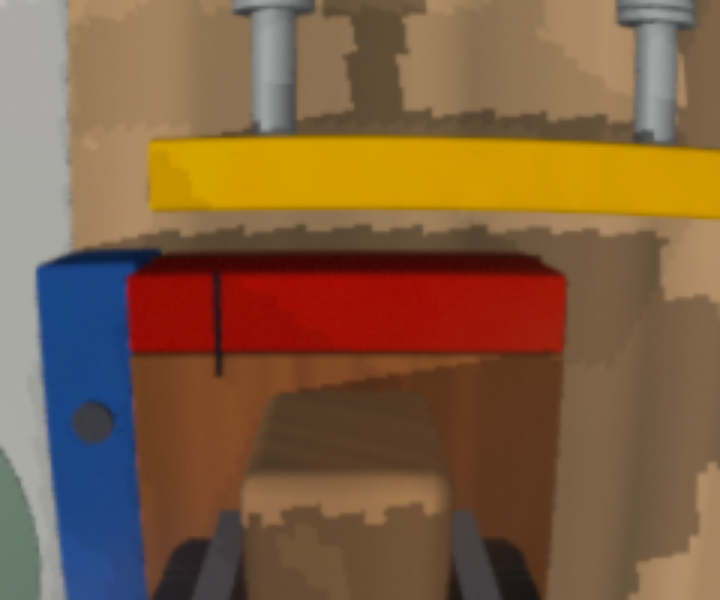

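The crop shows the block snug and parallel to the blue fence. The red end is about 10 mm short of the yellow plate, and I'll ease it in.

Call:
send_rows(claw=[1,1,1,1,1], slide=[[1.2,-0.2,0],[2.4,-0.4,0],[3.6,-0.6,0],[4.9,-0.8,0],[4.9,-0.8,0]], dr=[[0,0,0],[0,0,0],[0,0,0],[0,0,0],[0,0,0]])

```text
t: 12.8
tool_pos: [0.5879, -0.2288, 0.0596]
ee_rot: [3.14, 0.003, -0.163]
force: [-6.3, -4.5, 7.7]
finger_gap: 0.0272
finger_force: 72.2
```

Call:
send_rows(claw=[1,1,1,1,1], slide=[[0.8,-0.1,0],[1.6,-0.2,0],[2.4,-0.4,0],[3,-0.5,0],[3,-0.5,0]], dr=[[0,0,0],[0,0,0],[0,0,0],[0,0,0],[0,0,0]])

```text
t: 13.42
tool_pos: [0.5907, -0.2293, 0.0596]
ee_rot: [3.14, 0.003, -0.163]
force: [-4.2, -4.6, 8.1]
finger_gap: 0.0275
finger_force: 72.2
```

Call:
send_rows(claw=[1,1,1,1,1], slide=[[0.7,-0.1,0.4],[1.4,-0.2,0.6],[2.1,-0.3,0.6],[2.8,-0.5,0.6],[2.8,-0.5,0.6]], dr=[[0,0,0],[0,0,0],[0,0,0],[0,0,0],[0,0,0]])

```text
t: 14.05
tool_pos: [0.5932, -0.2297, 0.0597]
ee_rot: [3.14, 0.004, -0.163]
force: [-5.1, -4.2, 3.5]
finger_gap: 0.0269
finger_force: 71.6
```

Call:
send_rows(claw=[1,1,1,1,1], slide=[[0.7,-0.1,0],[1.4,-0.2,0],[2.1,-0.3,0],[2.8,-0.5,0],[2.8,-0.5,0]], dr=[[0,0,0],[0,0,0],[0,0,0],[0,0,0],[0,0,0]])

```text
t: 14.68
tool_pos: [0.5956, -0.2301, 0.0597]
ee_rot: [3.14, 0.005, -0.163]
force: [-6.3, -5.4, 6.5]
finger_gap: 0.0276
finger_force: 71.8
```

```bash
cat > p.py <<'E'
from h import *
s=bot.state();d=bot.snapshot("wrist");f=d["frame"]
hsv=cv2.cvtColor(f,cv2.COLOR_RGB2HSV);H,S,V=[hsv[:,:,i].astype(int) for i in range(3)]
yel=(H>18)&(H<32)&(S>190)
P=[];
for c in range(262,408,4): P.append((c,np.where(yel[60:180,c])[0].min()+60))
W=wcast(d,s,P,.054)*1000;e=np.array([.9866,-.1633,0]);p=W@e
fo=np.array(s["force"]);print("back",p.mean().round(2),"tool",(np.array(s["tool_pos"])*1000@e).round(2),"Fx",(fo@e).round(2),"Fy",(fo@[.1633,.9866,0]).round(2),"Fz",fo[2].round(2),np.degrees(s["ee_rot"]).round(2))
E
python3 p.py
```

```text
back 685.69 tool 625.2 Fx -5.31 Fy -6.39 Fz 6.45 [179.92   0.28  -9.36]
```

Call:
send_rows(claw=[1,1,1,1,1], slide=[[0.7,-0.1,0.3],[1.4,-0.2,0.3],[2.1,-0.3,0.3],[2.8,-0.5,0.3],[2.8,-0.5,0.3]], dr=[[0,0,0],[0,0,0],[0,0,0],[0,0,0],[0,0,0]])

```text
t: 15.35
tool_pos: [0.5975, -0.2304, 0.0597]
ee_rot: [3.14, 0.007, -0.163]
force: [-8.1, -3.5, 8.0]
finger_gap: 0.0269
finger_force: 71.9
```

```bash
python3 p.py; python3 p.py
```

```text
back 687.6 tool 627.09 Fx -7.38 Fy -4.76 Fz 7.97 [179.92   0.39  -9.36]
back 687.64 tool 627.13 Fx -6.64 Fy -4.5 Fz 7.87 [179.92   0.39  -9.36]
```

Call:
send_rows(claw=[1,1,1,1,1], slide=[[0.8,-0.1,0],[1.6,-0.3,0.2],[2.4,-0.4,0.2],[3.2,-0.5,0.2],[3.2,-0.5,0.2]], dr=[[0,-0.1,0],[0,-0.3,0],[-0.1,-0.4,0],[-0.1,-0.5,0],[-0.1,-0.5,0]])

```text
t: 16.08
tool_pos: [0.5992, -0.2307, 0.0595]
ee_rot: [3.14, 0.001, -0.164]
force: [-11.5, -3.4, 9.6]
finger_gap: 0.0271
finger_force: 72.2
```

```bash
python3 p.py; python3 p.py
```

```text
back 689.33 tool 628.89 Fx -10.8 Fy -5.26 Fz 9.61 [ 1.7991e+02  5.0000e-02 -9.3700e+00]
back 689.3 tool 628.9 Fx -10.93 Fy -5.38 Fz 9.16 [ 1.7991e+02  5.0000e-02 -9.3800e+00]
```

Call:
send_rows(claw=[1,1,1,1,1], slide=[[0.6,-0.1,0.2],[1.2,-0.2,0.5],[1.9,-0.3,0.5],[2.5,-0.4,0.5],[2.5,-0.4,0.5]], dr=[[0,0,0],[0,0,0],[0,0,0],[0,0,0],[0,0,0]])

```text
t: 16.8
tool_pos: [0.6008, -0.231, 0.0596]
ee_rot: [3.14, 0.003, -0.164]
force: [-12.7, -2.2, 8.4]
finger_gap: 0.0274
finger_force: 72.1
```

```bash
python3 p.py; python3 p.py
```

```text
back 690.94 tool 630.51 Fx -12.19 Fy -4.25 Fz 8.4 [ 1.7992e+02  1.6000e-01 -9.3800e+00]
back 690.91 tool 630.49 Fx -11.75 Fy -4.68 Fz 8.65 [ 1.7992e+02  1.6000e-01 -9.3700e+00]
```

Call:
send_rows(claw=[1,1,1,1,1], slide=[[0.3,0,0],[0.6,0,0],[0.6,0,0],[0.6,0,0],[0.6,0,0]], dr=[[0,0,0],[0,0,0],[0,0,0],[0,0,0],[0,0,0]])

```text
t: 17.52
tool_pos: [0.6011, -0.231, 0.0596]
ee_rot: [3.14, 0.003, -0.164]
force: [-14.4, -3.5, 9.4]
finger_gap: 0.0274
finger_force: 72.2
```

```bash
python3 p.py; python3 p.py; python3 - <<'E'
from h import *
a=bot.snapshot("wrist")["frame"];b=bot.snapshot("scene")["frame"]
o=np.hstack([cv2.resize(a[90:270,220:420],(400,360)),cv2.resize(b[200:400,60:282],(400,360))])
cv2.imwrite("pics/c4.png",o[:,:,::-1])
E
```

```text
back 691.23 tool 630.81 Fx -13.64 Fy -5.78 Fz 9.36 [179.91   0.19  -9.38]
back 691.25 tool 630.84 Fx -13.07 Fy -3.87 Fz 9.65 [179.91   0.19  -9.38]
```

View pics/c4.png

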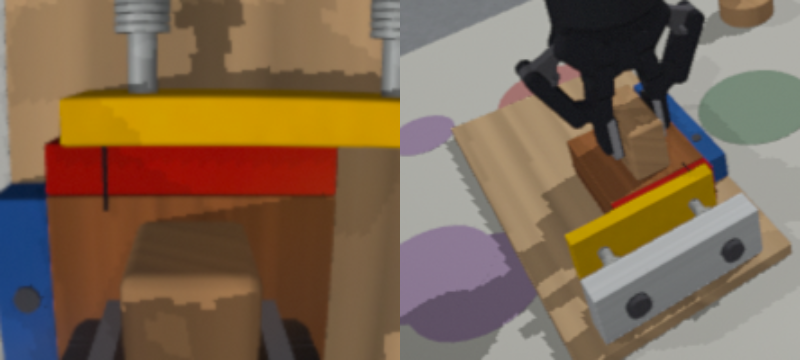

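Left crop: the red end is flush on the yellow plate and the block's side lies against the blue fence. Right crop: the block lies flat, still gripped. The plate is pushed back about 8.3 mm, which is about 10 N.

```bash
python3 -c "
from cell import bot
print(bot.close_job())"
```

```text
the job is handed in; nothing more can be done
None
```

I handed the job in with the block flat on the jig, snug along the blue fence and still gripped, its red end pressing the sprung plate back about 8.3 mm (about 10 N, from plate travel and wrist force less friction); the arm went nowhere near the jars, round stamp or screwdriver.

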